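# Clamp a bangle in the ratchet vice

### The arm

A 6-joint arm with a two-finger parallel gripper is mounted at the origin on the work surface. World frame = base frame: x ahead of the robot, y to its left, z up, the work surface at z = 0. Lengths are in mm, angles in rad, forces in N, time in s.
With the tool pointing down it reaches from about 300 to 850 mm from the base axis. Payload 5.4 kg.
Tool frame: the origin (TCP) lies on the centre line of the jaws, within the pads' length; the fingertips stand 25 mm ahead of it and the grasp point (between the pads) lies 6 mm ahead of it; y points along the fingers, x is the direction in which the jaws open and shut, and the axes are right-handed (so a half turn about y gives the same grasp; the last joint's range is limited). The gripper opens to 85 mm and grips with 20 to 120 N. Pads are 22 mm wide; open, the fingers measure 114 mm over their backs; the gripper's body (76 mm by 85 mm) begins 54 mm behind the grasp point. The pads swing forward as they close: fully open they stand 13 mm farther back than shut.
Start: joints at [1.015, 0.158, 1.597, -0, 1.386, -0.21], TCP at [194.905, 540.942, 256.299] pointing down, gripper open.
Joint ranges: [-2.91, 2.91], [-0.94, 2.29], [0.18, 2.7], [-1.29, 4.43], [0.17, 2.64], [-3, 3]. Speed limits (rad/s): [2.57, 2.57, 3.14, 3.14, 3.14, 3.14].

### API

Orientations are given as a unit quaternion [w, x, y, z].
In Python, from plant import * gives the robot as it stands.
- The arm moves only by the shell command python3 -m inch 'ROWS' [FORCE]. ROWS is JSON, a list of rows, each a list of 7 numbers: the shift along the tool's x, y, z in units of 0.06 m (1.0 is 0.06 m), then the turn, a rotation vector about the tool's x, y, z in units of 0.15 rad (1.0 is 0.15 rad), then the gripper's target within -1 to 1 (fully open at 1, half-way at 0, shut at -1). A call has 1 to 20 rows; each row shifts and turns the commanded pose from where the row before left it, along the tool's axes as they then stand; what a row does not reach is not made up. A row lasts 1/8 s, in which the tool goes at most 62.5 mm and 10.7 degrees, less where a joint would pass 70% of its speed; a pose out of reach is approached as far as the arm can. A call with a number of a shift or a turn outside -1 to 1 is refused whole. A call with a gripper value outside its range is refused whole. The fingers move at their own pace and stop on an object; FORCE is the grip in N (left out, the last holds). Time passes only in rows, so rows that do not move let the fingers close. It gives the time, the measured TCP pose, the force and the opening at its end, in the units of the state.
- state(): the state, without advancing time (a new reading comes with each control period).
- read_camera(name): name is "side" or "top" or "wrist"; returns a dict with "color" (384x512x3 uint8, red, green, blue), "range_z" (384x512 float32, mm along the optical axis (not along the pixel's ray), 0 where there is no reading), "intrinsics" (3x3 intrinsics, pixels), "view" (4x4, takes a point from world to camera coordinates); the wrist camera has in their place "tool_from_camera" (4x4, takes a point from camera to tool coordinates, whose origin is the TCP and whose axes are the tool frame's). Camera axes: x right, y down, z forward; pixel columns grow to the right and rows downward; lengths in mm; the calibration is good to about 2 mm. A picture is of the moment at which its call begins: read the wrist's pose just before it.
- finish_job(): hands the job in, once; it reports no verdict.
The state is a dict: "time_s": time; "joints": joint angles; "joint_vel": joint speeds; "effort": joint torques, N m; "tool_pos": TCP position; "tcp_rot": TCP orientation; "force": force on the tool from outside, world axes, zero at the start; "moment": the same for the moment, N m; "gripper_width": finger opening in mm.
Only numpy, scipy, OpenCV 4.12 (cv2) and the standard library are available. Lean on these libraries where they do the work, as an engineer would, in place of code of your own. Each camera call takes 0.05 s, during which the arm holds its last target.

### The job

Lay the green bangle flat in the bangle vice, between the sliding jaw and the V-shaped jaw, and tighten the red ratchet knob clockwise until the bangle is clamped and the knob slips over its ratchet with a click. Stop at the first click or two (a third is too many) and let go; leave everything else on the table where it is.

Things in the scene. Friction and masses are not known exactly. Their poses are not given: they have to be found in the camera images.
- bangle_green_center (a point): centre, half-way up, of the loose green bangle: a rigid flat-lying ring, outer diameter 60, inner diameter 44, height 14, 45 g; z axis along the ring's axis. It starts flat on the blue pad (130 x 270 x 6), beside an identical red bangle whose centre is at least 110 away; either may be nearer.
- bangle_green: the same bangle; origin at the centre of its underside
- bangle_red_center (a point): centre, half-way up, of the loose red bangle, same sizes, on the same pad: not to be moved
- vice: bangle vice fixed to the table, with all it carries; origin on the table. Bed 225 (local x -130 to +95) x 84, 12 high. Local x is the clamping direction: a sliding brass jaw (56 wide, top 31 above table) closes towards +x; the fixed brass V jaw (top 32) is at the +x end. At local x = -90 a steel block (50 x 50, top 40) carries the knob. Open along local y: room for fingers there.
- vice_seat (a point): on the bed's top (12 above the table), at local x = +25, y = 0 of the vice, same axes: where the middle of the bangle's underside ends up when pressed home in the V. The sliding jaw always starts at least 42 short of this point, so let the bangle down centred 1 to 10 short of it (towards local -x); the jaw then pushes it home.
- knob_grip (a point): centre of the red fluted ratchet knob, on its upright axis, 62.5 above the table; diameter 36, its side reaches from 49 to 76 above the table. Turned clockwise seen from above it closes the sliding jaw. The take-up before the bangle is gripped varies, about 1.1 to 2.5 rad, so it takes two or three grasps of up to 1.4 rad.
- knob_mark (a point): tip of the white line on the knob's top, 17 from the axis and 76 above the table
- collar_mark (a point): point straight above the white mark on the collar, 17 from the axis and 76 above the table. It coincides with the knob's mark until the ratchet slips; each click parts them by 30 degrees (8.5 apart after one click, 17 after two, 24 after three).
- jar_amber: amber jar with blue cap, diameter 68, 120 high, far side; bystander
- jar_clear: clear jar with red cap, diameter 64, 100 high, far side; bystander
- clay_bowl: small clay bowl, diameter 84, 70 high; bystander
- reel: pink reel, diameter 60, 36 high; bystander
- tin: brass tin, diameter 60, 45 high; bystander
- brush: small brush lying flat; bystander
- collar: black collar under the knob, diameter 46, 40 to 48 above the table; origin on the axis at its foot. Knob and collar turn together at 0.35 N m or less. Once the bangle is clamped the collar stops; the torque rises to about 0.45 N m, then reverses to about -0.2 N m (the knob pulls ahead, felt even when paused) as it passes 15 degrees and drops into the next notch at 30: one click. Let go, it stays.
Mind the look-alikes: they are no part of the job. There is more than one size of the vice; the one meant has the size given above. What is meant by the bangle_green is not yellow, and is the smaller of those in its own colour.

How it is judged (in metres and radians):
On the way, in this order (a step that is already met when the one before it is completed fails the run):
1. the green bangle lies flat in the vice, within 15 mm of its seat (horizontal distance between bangle_green and vice_seat below 0.015 m and z of bangle_green in the frame of vice_seat below 0.004 m and angle between bangle_green's own z axis and vertical below 0.12 rad), for 0.2 s.
2. the knob has slipped at least one click over its ratchet (marks parted by more than 6.5 mm) (distance between knob_mark and collar_mark above 0.0065 m), for 0.1 s.
At the end, for the whole second after the job is handed in: The green bangle lies flat (within 0.1 rad) on the vice's bed, home in the V jaw within 4 mm, clamped with more than 5 N; the knob has slipped one or two clicks (marks 6.5 to 21.5 mm apart) and is let go (horizontal distance between bangle_green and vice_seat below 0.004 m and z of bangle_green in the frame of vice_seat below 0.004 m and angle between bangle_green's own z axis and vertical below 0.1 rad and contact force between bangle_green and vice above 5 N and distance between knob_mark and collar_mark between 0.0065 and 0.0215 m); the robot touches nothing.
It fails at once if the ratchet is driven into a third click (marks parted by more than 21.5 mm) (distance between knob_mark and collar_mark above 0.0215 m).
It fails at once if the red bangle or another bystander is moved by more than 20 mm (distance of any of bangle_red_center, jar_amber, jar_clear, clay_bowl, reel, tin, brush from where it was at the start of the episode above 0.02 m).
It also fails if it takes over 72 s, if anything falls off the work surface, if the arm or the gripper's body presses on something with over 40 N, if the wrist force passes 120 N, or if a joint passes its speed limit or range.

## Working session

There is one attempt and no reset: what is moved stays moved. The work goes in short steps, Python scripts to look and compute and a shell command to move; the robot and the scene stay as the last step left them, time stands still between calls to the robot, and variables do not carry over. Pictures are saved under pics/ and viewed, and the job is handed in when it is done.

```bash
ls; mkdir -p pics; python3 - <<'E'
from plant import *
import cv2,numpy as np
s=state();print(s)
for n in("top","side"):
    r=read_camera(n);cv2.imwrite(f"pics/{n}0.png",r["color"][:,:,::-1]);np.savez(f"{n}0.npz",**r);print(n,r["intrinsics"],r["view"])
E
```

```text
pics
{'time_s': 0.0, 'joints': array([ 1.01491801e+00,  1.59060286e-01,  1.59825260e+00,  7.65100290e-06,
        1.38620666e+00, -2.10108115e-01]), 'joint_vel': array([-0.00024377, -0.00100696,  0.00130479, -0.00052017,  0.00110539,
       -0.00139061]), 'effort': array([-5.34450173e-04, -3.96000266e+01, -3.31429446e+01, -4.51953420e-04,
        8.39173095e-03, -8.52860353e-06]), 'tool_pos': array([194.59813961, 540.47120993, 255.30035051]), 'tcp_rot': array([-0.57829452,  0.57882323,  0.40590522, -0.40716099]), 'force': array([ 0.07537357,  0.76922353, -0.07625348]), 'moment': array([ 0.03281677, -0.07296537,  0.0001077 ]), 'gripper_width': 85.41821191202516}
top [[455.6370929    0.         257.48492985]
 [  0.         455.6370929  196.30446515]
 [  0.           0.           1.        ]] [[-2.67555261e-02 -9.99635932e-01 -3.48488027e-03  8.13350436e+00]
 [-9.97040850e-01  2.69370692e-02 -7.19995640e-02  5.71344276e+02]
 [ 7.20672238e-02  1.54818178e-03 -9.97398575e-01  1.48342118e+03]
 [ 0.00000000e+00  0.00000000e+00  0.00000000e+00  1.00000000e+00]]
side [[454.58049651   0.         251.90179563]
 [  0.         454.58049651 191.0640511 ]
 [  0.           0.           1.        ]] [[-9.92921710e-01 -1.16330645e-01  2.39511752e-02  5.79305875e+02]
 [-8.48242168e-02  5.53408373e-01 -8.28579522e-01  1.16233109e+02]
 [ 8.31344095e-02 -8.24746236e-01 -5.59358844e-01  1.48232707e+03]
 [ 0.00000000e+00  0.00000000e+00  0.00000000e+00  1.00000000e+00]]
```

```bash
python3 - <<'E'
import cv2
for n in("top","side"):
    im=cv2.imread(f"pics/{n}0.png");cv2.imwrite(f"pics/{n}0b.png",cv2.resize(im,(800,600),interpolation=cv2.INTER_CUBIC))
E
```

```text
(no output)
```

View pics/top0b.png

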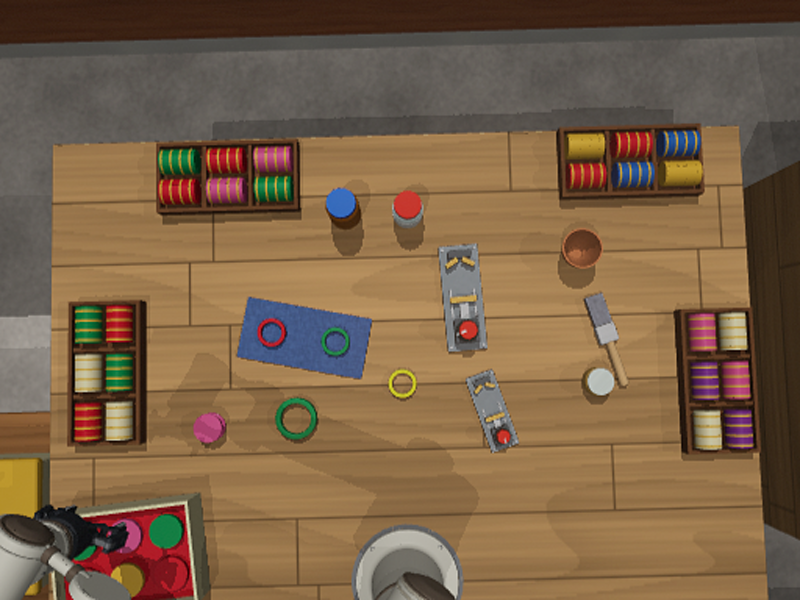

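View pics/side0b.png

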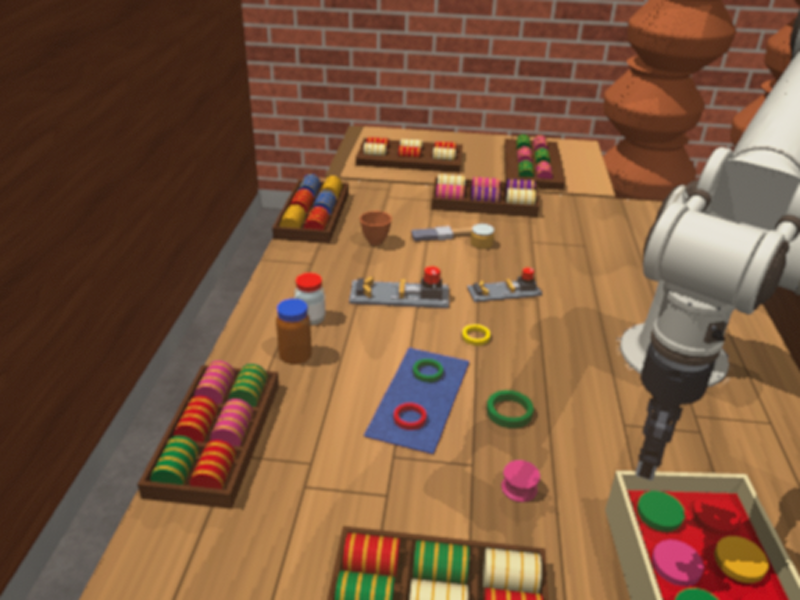

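Look-alikes (top picture, 800x600): green rings at (335,342) on the pad and (296,419), larger and off the pad; red ring (271,332); yellow ring (403,383). Vices at (463,297) large and (492,411) small. My choice is the pad ring and the large vice, and I'll check both sizes in a crop.

```bash
cat > h.py <<'E'
import numpy as np,cv2
from scipy.spatial.transform import Rotation as Ro
def w2p(r,P):
    V=r["view"];c=V[:3,:3]@np.array(P,float)+V[:3,3];q=r["intrinsics"]@c;return q[:2]/q[2]
def p2w(r,u,v,z):
    V=r["view"];K=r["intrinsics"];d=V[:3,:3].T@np.linalg.inv(K)@[u,v,1];o=-V[:3,:3].T@V[:3,3]
    return o+d*(z-o[2])/d[2]
def crop(im,u0,v0,w,h,s,name):
    cv2.imwrite(name,cv2.resize(im[v0:v0+h,u0:u0+w,::-1],None,fx=s,fy=s,interpolation=cv2.INTER_CUBIC))
def R(q): return Ro.from_quat([q[1],q[2],q[3],q[0]]).as_matrix()
E
python3 - <<'E'
from h import *
r=np.load("top0.npz");im=r["color"]
crop(im,270,150,75,145,4,"pics/c1.png");crop(im,150,185,130,100,6,"pics/c2.png")
hsv=cv2.cvtColor(im,cv2.COLOR_RGB2HSV)
def ring(m,box,z):
    u0,v0,u1,v1=box;mm=np.zeros_like(m);mm[v0:v1,u0:u1]=m[v0:v1,u0:u1]
    c=max(cv2.findContours(mm.astype(np.uint8),0,1)[0],key=cv2.contourArea)
    e=cv2.fitEllipse(c);p=p2w(r,*e[0],z);print(e,p, "diam mm",np.array(e[1])/455.6*1440)
g=(hsv[...,0]>45)&(hsv[...,0]<90)&(hsv[...,1]>100)
rd=((hsv[...,0]<8)|(hsv[...,0]>172))&(hsv[...,1]>120)
ring(g,(200,205,228,232),20);ring(g,(170,250,210,285),14);ring(rd,(160,200,190,228),20)
E
```

```text
((214.26524353027344, 218.25355529785156), (17.103370666503906, 17.416982650756836), 155.36814880371094) [502.82615434 136.93618735  20.        ] diam mm [54.05806356 55.04928669]
((189.08399963378906, 267.36016845703125), (25.50336456298828, 26.071731567382812), 57.341148376464844) [344.28859807 223.32830787  14.        ] diam mm [80.60764919 82.40406817]
((173.3730926513672, 212.3827362060547), (17.138648986816406, 17.2163028717041), 25.420482635498047) [525.77478803 271.32866186  20.        ] diam mm [54.1695666  54.41500469]
```

View pics/c1.png

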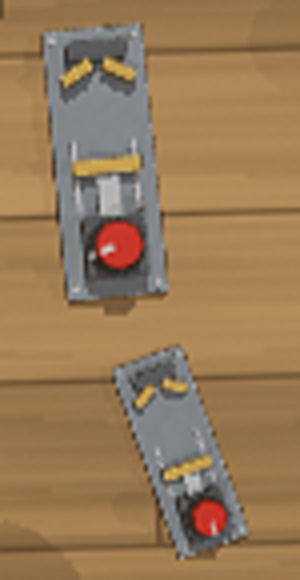

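View pics/c2.png

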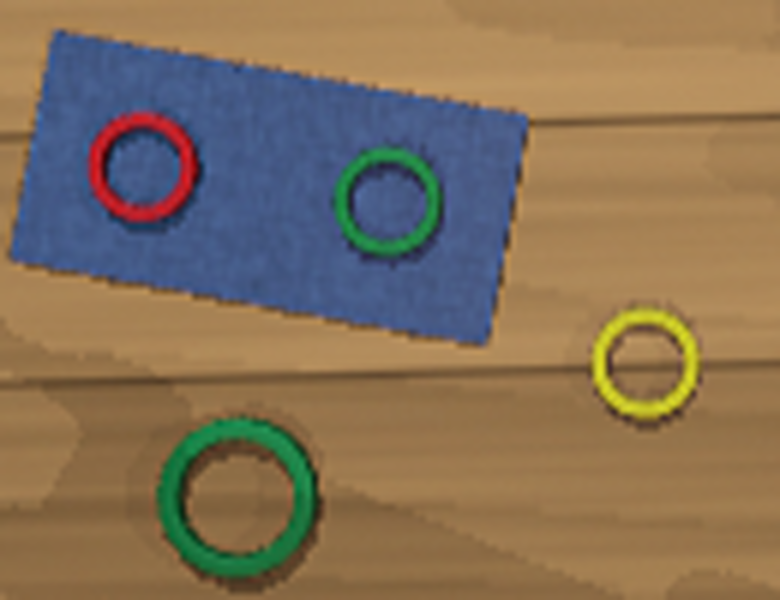

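```bash
python3 - <<'E'
from h import *
r=np.load("top0.npz")
P=[p2w(r,270+u/4-.4,150+v/4-.4,12)[:2] for u,v in[(43,32),(140,25),(166,292),(68,300)]]
TL,TR,BR,BL=P;print(np.round(P,1))
print("len",np.linalg.norm(TL-BL),np.linalg.norm(TR-BR),"wid",np.linalg.norm(TL-TR),np.linalg.norm(BL-BR))
c=sum(P)/4;x=(TL+TR-BL-BR);x/=np.linalg.norm(x);O=c+17.5*x;print("yaw",np.arctan2(x[1],x[0]),"O",O,"seat",O+25*x,"knob exp",O-90*x)
hsv=cv2.cvtColor(r["color"],cv2.COLOR_RGB2HSV)
m=((hsv[...,0]<8)|(hsv[...,0]>172))&(hsv[...,1]>120)
mm=np.zeros(m.shape,np.uint8);mm[200:222,288:312]=m[200:222,288:312]
k=max(cv2.findContours(mm,0,1)[0],key=cv2.contourArea);e=cv2.fitEllipse(k);print(e,p2w(r,*e[0],76))
from plant import *
s=state();print(R(s["tcp_rot"]).round(3))
w=read_camera("wrist");print(w["tool_from_camera"],w["intrinsics"])
E
```

```text
[[ 699.5  -87. ]
 [ 703.2 -168.2]
 [ 480.1 -182. ]
 [ 475.7 -100.9]]
len 224.22643988753913 223.48470883293874 wid 81.21565179574472 81.24744482653509
yaw 0.06193758834356912 O [ 607.06489823 -133.42989548] seat [ 632.01696025 -131.88244562] knob exp [ 517.23747497 -139.00071498]
((299.3610534667969, 210.57257080078125), (11.22351360321045, 11.543158531188965), 174.03573608398438) [ 518.42427331 -138.83629101   76.        ]
[[ 0.339 -0.001 -0.941]
 [ 0.941 -0.001  0.339]
 [-0.002 -1.     0.   ]]
[[ 9.99999635e-01 -5.68559221e-04  6.38460336e-04  6.66805843e-02]
 [-7.76410466e-04 -2.91347182e-01  9.56617069e-01 -1.17294739e+02]
 [-3.57879836e-04 -9.56617215e-01 -2.91347517e-01  7.39345417e+01]
 [ 0.00000000e+00  0.00000000e+00  0.00000000e+00  1.00000000e+00]] [[336.14198867   0.         253.64600921]
 [  0.         336.14198867 192.76797717]
 [  0.           0.           1.        ]]
```

Sizes agree: the pad ring is about 60 mm and the large vice about 225 × 84. Green is at (503,137), seat about (632,-132), yaw 0.062, knob about (518,-139). I'll move above the green bangle.

```bash
python3 -m inch '[[-0.46,0.17,-0.71,0,0,0,1],[-0.46,0.17,-0.71,0,0,0,1],[-0.46,0.17,-0.71,0,0,0,1],[-0.46,0.17,-0.71,0,0,0,1],[-0.46,0.17,-0.71,0,0,0,1],[-0.46,0.17,-0.71,0,0,0,1],[-0.46,0.17,-0.71,0,0,0,1],[-0.46,0.17,-0.71,0,0,0,1],[-0.46,0.17,-0.71,0,0,0,1],[-0.46,0.17,-0.71,0,0,0,1],[0,0,0,0,0,0,1],[0,0,0,0,0,0,1]]' 40
cat >> h.py <<'E'
def wshot(name):
    from plant import state,read_camera
    s=state();w=read_camera("wrist");T=np.eye(4);T[:3,:3]=R(s["tcp_rot"]);T[:3,3]=s["tool_pos"]
    C=T@w["tool_from_camera"];V=np.linalg.inv(C)
    r=dict(color=w["color"],range_z=w["range_z"],intrinsics=w["intrinsics"],view=V)
    np.savez(name+".npz",**r);cv2.imwrite(f"pics/{name}.png",w["color"][:,:,::-1])
    x=T[:3,0];print("pos",s["tool_pos"].round(1),"yaw",np.arctan2(x[1],x[0]).round(3),"ydir",T[:3,1].round(3),"j",s["joints"].round(2),"w",s["gripper_width"].round(1),"t",s["time_s"],"F",s["force"].round(1))
    return r,s,T
def todelta(T,pos,P):
    d=np.array(P)-pos;return T[:3,:3].T@d/60
E
python3 - <<'E'
from h import *
r,s,T=wshot("w1")
im=r["color"];hsv=cv2.cvtColor(im,cv2.COLOR_RGB2HSV)
g=((hsv[...,0]>45)&(hsv[...,0]<90)&(hsv[...,1]>100)).astype(np.uint8)
for c in cv2.findContours(g,0,1)[0]:
    if cv2.contourArea(c)>1500:
        e=cv2.fitEllipse(c);print(e,p2w(r,*e[0],19.))
E
```

```text
time_s: 1.65
tool_pos: [501.6, 137.2, 154.0]
tcp_rot: [0.579, -0.578, -0.406, 0.407]
force: [0.3, 0.9, -0.1]
gripper_width: 85.4Traceback (most recent call last):
  File "<stdin>", line 2, in <module>
  File "h.py", line 17, in wshot
    x=T[:3,0];print("pos",s["tool_pos"].round(1),"yaw",np.arctan2(x[1],x[0]).round(3),"ydir",T[:3,1].round(3),"j",s["joints"].round(2),"w",s["gripper_width"].round(1),"t",s["time_s"],"F",s["force"].round(1))
                                                                                                                                           ^^^^^^^^^^^^^^^^^^^^^^^^
AttributeError: 'float' object has no attribute 'round'
```

View pics/w1.png

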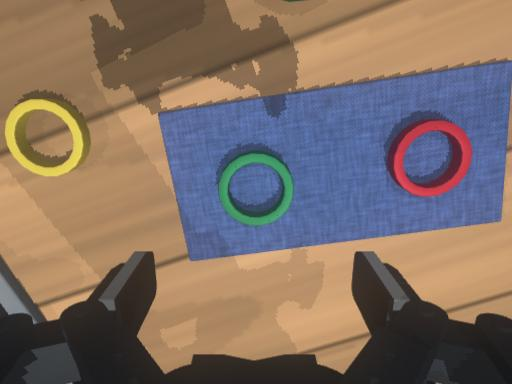

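The green bangle is at (256,189), centred between the open fingers. Red is well to the right at (430,158).

```bash
sed -i 's/s\["gripper_width"\].round(1)/round(float(s["gripper_width"]),1)/' h.py
python3 - <<'E'
from h import *
r,s,T=wshot("w1")
im=r["color"];hsv=cv2.cvtColor(im,cv2.COLOR_RGB2HSV)
g=((hsv[...,0]>45)&(hsv[...,0]<90)&(hsv[...,1]>100)).astype(np.uint8)
for c in cv2.findContours(g,0,1)[0]:
    if cv2.contourArea(c)>1500:
        e=cv2.fitEllipse(c);p=p2w(r,*e[0],18.);print(e,p,T[:3,:3].T@(p-s["tool_pos"]))
Z=r["range_z"];print(Z[189,256],Z[155,256])
V=np.linalg.inv(r["view"]);K=r["intrinsics"]
gg=(g>0)&(Z>0);v,u=np.nonzero(gg);z=Z[gg];P=(np.linalg.inv(K)@np.stack([u,v,np.ones_like(u)]))*z;W=V[:3,:3]@P+V[:3,3:]
ok=abs(W[0]-503)<45;ok&=abs(W[1]-137)<45;W=W[:,ok];print(W.min(1),W.max(1),np.percentile(W[2],[5,50,95]))
top=W[:,W[2]>17];print("bbox centre",(top.min(1)+top.max(1))/2,top.max(1)-top.min(1))
E
```

```text
pos [501.5 137.7 154.2] yaw 1.226 ydir [-0.001  0.    -1.   ] j [ 0.04  0.12  1.85  0.    1.17 -1.19] w 85.6 t 1.7 F [-1.3 -0.6  0.5]
((255.10498046875, 188.23748779296875), (73.44886779785156, 74.24215698242188), 91.15497589111328) [501.44214848 139.18970708  18.        ] [  1.38213991 136.23691481   0.43650169]
276.38953 255.46753
[472.79533032 107.92556319   4.24020772] [537.67350087 168.26738727  21.88223062] [12.46098191 19.35689146 20.65461594]
bbox centre [502.35456322 138.91757372  19.45051742] [58.87492089 58.6996271   4.86342639]
```

```bash
python3 -m inch '[[0.02,0.5,0,0,0,0,1],[0,0.5,0,0,0,0,1],[0,0.5,0,0,0,0,1],[0,0.35,0,0,0,0,1],[0,0.1,0,0,0,0,1],[0,0.1,0,0,0,0,1],[0,0,0,0,0,0,1],[0,0,0,0,0,0,1]]' && python3 -m inch '[[0,0,0,0,0,0,0.3],[0,0,0,0,0,0,0],[0,0,0,0,0,0,-0.2],[0,0,0,0,0,0,-0.4],[0,0,0,0,0,0,-0.4],[0,0,0,0,0,0,-0.4]]' 30
python3 -c "
from h import *
wshot('w2')"
```

```text
time_s: 2.75
tool_pos: [503.2, 138.1, 32.1]
tcp_rot: [-0.578, 0.579, 0.407, -0.406]
force: [-0.1, -0.0, 0.8]
gripper_width: 85.3
time_s: 3.5
tool_pos: [503.0, 138.0, 32.3]
tcp_rot: [-0.578, 0.579, 0.407, -0.406]
force: [-2.1, -0.5, 5.7]
gripper_width: 58.5
pos [503.  138.   32.3] yaw 1.225 ydir [ 0.001 -0.    -1.   ] j [ 0.04  0.32  1.9  -0.    0.92 -1.19] w 58.5 t 3.5 F [-2.1 -0.5  5.7]
```

View pics/w2.png

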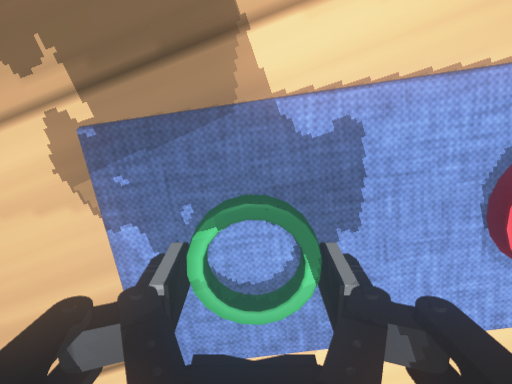

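```bash
python3 -m inch '[[0,-0.1,0,0,0,0,-0.4],[0,-0.3,0,0,0,0,-0.4],[0,-0.5,0,0,0,0,-0.4],[0,-0.5,0,0,0,0,-0.4],[0,-0.3,0,0,0,0,-0.4],[0,0,0,0,0,0,-0.4],[0,0,0,0,0,0,-0.4]]' 40
python3 - <<'E'
from h import *
r,s,T=wshot("w3")
im=r["color"];hsv=cv2.cvtColor(im,cv2.COLOR_RGB2HSV)
g=((hsv[...,0]>45)&(hsv[...,0]<90)&(hsv[...,1]>100)).astype(np.uint8)
g[:,:120]=0;g[:,400:]=0;g[:140]=0
Z=r["range_z"];V=np.linalg.inv(r["view"]);K=r["intrinsics"]
gg=(g>0)&(Z>0)&(Z<220);v,u=np.nonzero(gg);z=Z[gg];P=(np.linalg.inv(K)@np.stack([u,v,np.ones_like(u)]))*z;W=V[:3,:3]@P+V[:3,3:]
t=T[:3,:3].T@(W-s["tool_pos"][:,None])
print(np.percentile(t,[1,5,50,95,99],axis=1).round(1))
yt=np.percentile(t[1],15)
top=t[:,t[1]<yt+2.5]
A=np.c_[top[0],top[2],np.ones(top.shape[1])];print("tilt",np.linalg.lstsq(A,top[1],rcond=None)[0],"bbox",top.min(1),top.max(1),(top.min(1)+top.max(1))/2)
E
```

```text
time_s: 4.42
tool_pos: [501.7, 138.0, 132.3]
tcp_rot: [0.579, -0.578, -0.406, 0.407]
force: [-0.3, 0.7, -0.4]
gripper_width: 57.6
pos [501.7 138.  132.3] yaw 1.225 ydir [-0.002 -0.    -1.   ] j [ 0.04  0.15  1.86 -0.    1.13 -1.19] w 57.6 t 4.425 F [-0.3  0.7 -0.4]
[[-27.8  11.6 -27.2]
 [-25.5  12.  -24.6]
 [ -0.1  13.1  10.7]
 [ 25.7  18.3  29.1]
 [ 27.9  22.2  30.1]]
tilt [-7.89254670e-04  2.15478998e-03  1.29730397e+01] bbox [-28.92722909  10.79570104 -29.57545184] [28.85092739 14.8683252  30.32763635] [-0.03815085 12.83201312  0.37609225]
```

View pics/w3.png

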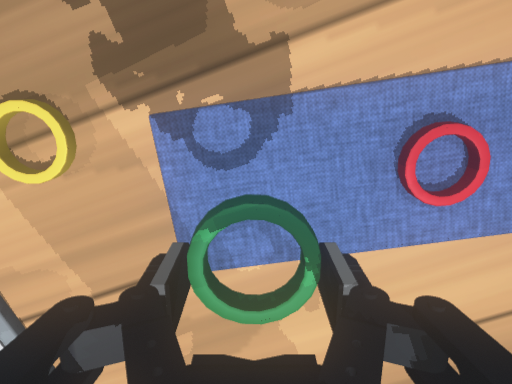

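The ring is held level and centred: top 12.9 mm ahead of TCP, so the underside is about 26.8 ahead. Next I turn to the vice's yaw and carry it over.

```bash
python3 -m inch '[[0,0,0,0,-0.9,0,-0.4],[0,0,0,0,-0.9,0,-0.4],[0,0,0,0,-0.92,0,-0.4],[-0.4,0,-0.1,0,0,0,-0.4],[-0.6,0,-0.18,0,0,0,-0.4],[-0.6,0,-0.18,0,0,0,-0.4],[-0.6,0,-0.18,0,0,0,-0.4],[-0.6,0,-0.18,0,0,0,-0.4],[-0.6,0,-0.18,0,0,0,-0.4],[-0.6,0,-0.18,0,0,0,-0.4],[-0.4,0,-0.1,0,0,0,-0.4],[-0.19,0,-0.08,0,0,0,-0.4],[0,0,0,0,0,0,-0.4],[0,0,0,0,0,0,-0.4]]'
python3 - <<'E'
from h import *
r,s,T=wshot("w4")
E
```

```text
time_s: 6.22
tool_pos: [600.8, -130.6, 133.0]
tcp_rot: [0.484, -0.484, -0.516, 0.516]
force: [-0.5, -0.4, -0.4]
gripper_width: 57.6
pos [ 600.8 -130.6  133. ] yaw 1.634 ydir [-0.001  0.001 -1.   ] j [-0.41  0.38  1.59  0.    1.18 -2.04] w 57.6 t 6.225 F [-0.5 -0.4 -0.4]
```

View pics/w4.png

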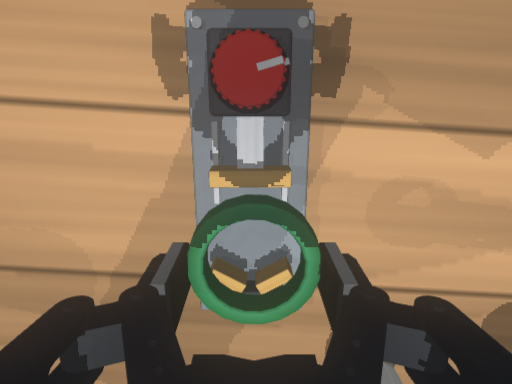

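```bash
python3 - <<'E'
from h import *
r=np.load("w4.npz");im=r["color"];hsv=cv2.cvtColor(im,cv2.COLOR_RGB2HSV)
m=(((hsv[...,0]<8)|(hsv[...,0]>172))&(hsv[...,1]>150)).astype(np.uint8);m[120:]=0;m[:,:190]=0;m[:,310:]=0
m=cv2.morphologyEx(m,cv2.MORPH_CLOSE,np.ones((9,9),np.uint8))
k=max(cv2.findContours(m,0,1)[0],key=cv2.contourArea);e=cv2.fitEllipse(k);print(e,p2w(r,*e[0],76),p2w(r,*e[0],70))
Z=r["range_z"];V=np.linalg.inv(r["view"]);K=r["intrinsics"]
u,v=np.meshgrid(np.arange(512),np.arange(384));P=(np.linalg.inv(K)@np.stack([u.ravel(),v.ravel(),np.ones(u.size)]))*Z.ravel();W=(V[:3,:3]@P+V[:3,3:]).T
W=W[Z.ravel()>0]
def rep(n,sel):
    p=W[sel];print(n,p.shape[0],p.min(0).round(1),p.max(0).round(1),np.median(p,0).round(1))
near=(abs(W[:,1]+135)<60)&(W[:,0]<560)
rep("knob",near&(abs(W[:,2]-76)<2)&(abs(W[:,0]-518)<30))
rep("block",near&(abs(W[:,2]-40)<2))
bed=(abs(W[:,2]-12)<2.5)&(abs(W[:,1]+135)<70)&(W[:,0]<580)
p=W[bed];rep("bed",bed)
rec=cv2.minAreaRect(W[near&(W[:,2]>8)&(W[:,0]<560)][:,:2].astype(np.float32));print(rec)
yaw=.062;x=np.array([np.cos(yaw),np.sin(yaw)]);y=np.array([-x[1],x[0]])
for lo in np.arange(480,570,10):
    q=p[(p[:,0]>lo)&(p[:,0]<lo+10)]
    if len(q)>20: print(lo,np.percentile(q[:,1],[1,99]).round(1),(np.percentile(q[:,1],[1,99]).sum()/2).round(1))
crop(im,170,0,170,320,2,"pics/c4.png")
E
```

```text
((248.23597717285156, 68.23947143554688), (72.47624206542969, 77.061767578125), 176.60252380371094) [ 516.85354822 -138.44328181   76.        ] [ 516.50133007 -138.54865521   70.        ]
knob 4222 [ 499.6 -156.7   74. ] [ 535.1 -120.4   77.8] [ 516.7 -138.5   75.6]
block 1749 [ 491.7 -163.9   38. ] [ 543.  -112.7   41.9] [ 517.1 -134.7   39.3]
bed 10366 [ 474.9 -182.8    9.5] [580.  -92.9  14.5] [ 531.6 -136.9   11.6]
((519.7144775390625, -138.3429718017578), (85.21527099609375, 84.37774658203125), 3.6516101360321045)
480 [-181.3  -99.6] -140.5
490 [-181.3  -98.3] -139.8
500 [-180.6  -97.7] -139.1
510 [-180.   -97.2] -138.6
520 [-179.6  -96.4] -138.0
530 [-179.   -95.9] -137.4
540 [-178.1  -95.5] -136.8
550 [-177.2  -95. ] -136.1
560 [-176.5  -94.2] -135.4
```

View pics/c4.png

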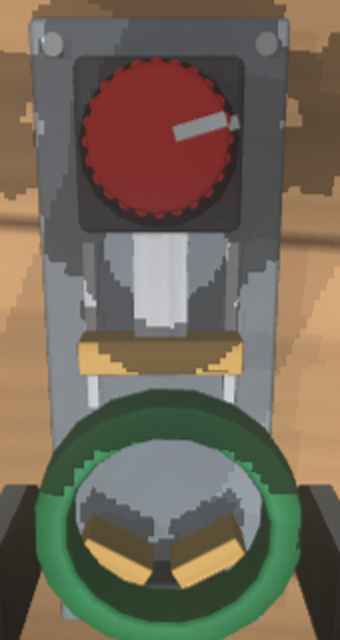

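The jaw is well clear, at about x=577. The knob measures (517.2,-138.5) and the seat (632,-131.3). I'll set the ring down about 5 mm short of the seat.

```bash
python3 -m inch '[[-0.04,0,-0.25,0,0,0,-0.4],[0,0.2,-0.19,0,0,0,-0.4],[0,0.5,0,0,0,0,-0.4],[0,0.5,0,0,0,0,-0.4],[0,0.2,0,0,0,0,-0.4],[0,0.1,0,0,0,0,-0.4],[0,0,0,0,0,0,-0.4],[0,0,0,0,0,0,-0.4]]'
python3 - <<'E'
from h import *
r,s,T=wshot("w5")
crop(r["color"],120,60,280,280,2,"pics/c5.png")
E
```

```text
time_s: 7.28
tool_pos: [628.5, -132.9, 44.7]
tcp_rot: [-0.483, 0.485, 0.516, -0.515]
force: [-0.8, -0.0, -0.3]
gripper_width: 57.9
pos [ 628.5 -132.9   44.7] yaw 1.633 ydir [ 0.002 -0.001 -1.   ] j [-0.4   0.56  1.53 -0.    1.05 -2.03] w 57.9 t 7.275 F [-0.8 -0.  -0.3]
```

View pics/c5.png

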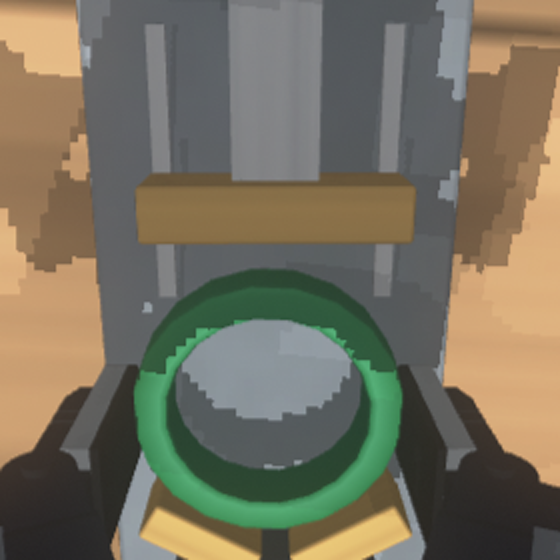

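```bash
python3 -m inch '[[0.02,0.03,0.02,0,0,0,-0.4],[0,0.03,0,0,0,0,-0.4],[0,0.03,0,0,0,0,-0.4],[0,0,0,0,0,0,-0.4],[0,0,0,0,0,0,-0.4]]'
```

```text
time_s: 7.95
tool_pos: [626.3, -131.4, 38.5]
tcp_rot: [0.484, -0.484, -0.515, 0.515]
force: [-3.4, 0.8, 6.3]
gripper_width: 58.2
```

```bash
python3 -m inch '[[0,0,0,0,0,0,0],[0,0,0,0,0,0,0.3],[0,0,0,0,0,0,0.8],[0,0,0,0,0,0,0.8],[0,0,0,0,0,0,0.8],[0,-0.2,0,0,0,0,0.8],[0,-0.5,0,0,0,0,0.8],[0,-0.6,0,0,0,0,0.8],[0,-0.3,0.2,0,0,0,0.8],[0,0,0.2,0,0,0,0.8],[0,0,0,0,0,0,0.8],[0,0,0,0,0,0,0.8]]'
python3 - <<'E'
from h import *
r,s,T=wshot("w6")
im=r["color"];hsv=cv2.cvtColor(im,cv2.COLOR_RGB2HSV)
g=((hsv[...,0]>45)&(hsv[...,0]<90)&(hsv[...,1]>100)).astype(np.uint8)
Z=r["range_z"];V=np.linalg.inv(r["view"]);K=r["intrinsics"]
gg=(g>0)&(Z>0);v,u=np.nonzero(gg);z=Z[gg];P=(np.linalg.inv(K)@np.stack([u,v,np.ones_like(u)]))*z;W=V[:3,:3]@P+V[:3,3:]
W=W[:,(abs(W[0]-627)<60)&(abs(W[1]+131)<60)]
top=W[:,W[2]>23];print("top z",np.median(top[2]),(top.min(1)+top.max(1))/2,np.ptp(top,axis=1))
E
```

```text
time_s: 9.45
tool_pos: [601.8, -132.7, 132.7]
tcp_rot: [0.485, -0.484, -0.515, 0.515]
force: [0.1, 0.6, 0.2]
gripper_width: 77.0
pos [ 601.8 -132.7  132.7] yaw 1.633 ydir [-0.002  0.001 -1.   ] j [-0.41  0.38  1.58  0.    1.18 -2.05] w 77.0 t 9.45 F [0.1 0.6 0.2]
top z 25.57852053074342 [ 626.32238119 -131.37824404   25.62294277] [58.63904975 58.15635603  4.14435417]
```

View pics/w6.png

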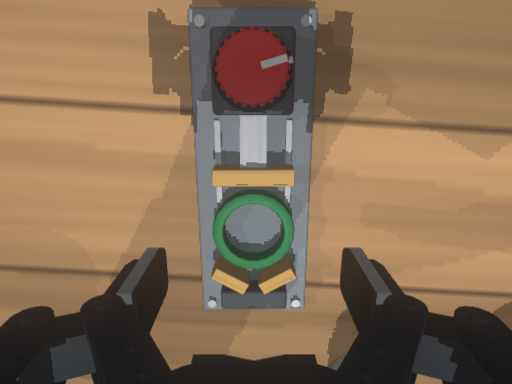

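The ring is flat at (626.3,-131.4), top at 25.6, about 5.7 short of the seat. Now the knob. yaw = j1−j6, so turning clockwise raises j6 from −2.05, which leaves plenty of range for one long grasp.

```bash
python3 -m inch '[[-0.01,0,0.4,0,0,0,0.8],[0,0,0.6,0,0,0,0.8],[0,0,0.41,0,0,0,0.8],[0,0,0,0,0,0,0.8],[0,0,0,0,0,0,0.6]]'
python3 - <<'E'
from h import *
r,s,T=wshot("w7")
im=r["color"];hsv=cv2.cvtColor(im,cv2.COLOR_RGB2HSV)
m=(((hsv[...,0]<8)|(hsv[...,0]>172))&(hsv[...,1]>150)).astype(np.uint8)
m=cv2.morphologyEx(m,cv2.MORPH_CLOSE,np.ones((11,11),np.uint8))
for k in cv2.findContours(m,0,1)[0]:
    if cv2.contourArea(k)>1500:
        e=cv2.fitEllipse(k);p=p2w(r,*e[0],75);print(e,p,"delta units",todelta(T,s["tool_pos"],[p[0],p[1],83]))
E
```

```text
time_s: 10.12
tool_pos: [518.9, -138.9, 134.0]
tcp_rot: [-0.484, 0.484, 0.515, -0.515]
force: [0.2, 0.5, 0.4]
gripper_width: 68.7
pos [ 518.9 -138.9  134. ] yaw 1.633 ydir [ 0.001 -0.    -1.   ] j [-0.49  0.19  1.82  0.    1.13 -2.12] w 68.7 t 10.125 F [0.2 0.5 0.4]
((254.29281616210938, 219.84288024902344), (61.52944564819336, 65.66889190673828), 171.75607299804688) [ 514.60993028 -138.74814064   75.        ] delta units [0.00671836 0.84928471 0.07137619]
```

View pics/w7.png

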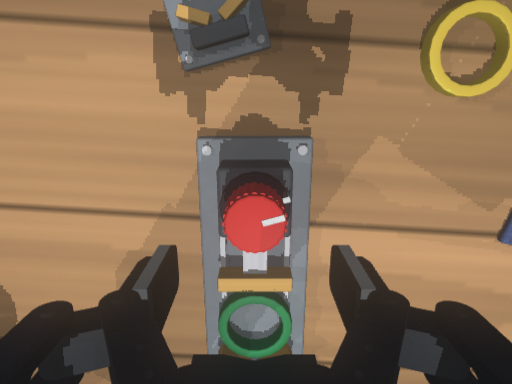

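```bash
python3 - <<'E'
from h import *
r=np.load("w7.npz");Z=r["range_z"];V=np.linalg.inv(r["view"]);K=r["intrinsics"]
u,v=np.meshgrid(np.arange(512),np.arange(384));P=(np.linalg.inv(K)@np.stack([u.ravel(),v.ravel(),np.ones(u.size)]))*Z.ravel();W=(V[:3,:3]@P+V[:3,3:]).T
W=W[(Z.ravel()>0)];k=W[(abs(W[:,2]-75.5)<2)&(abs(W[:,0]-517)<30)&(abs(W[:,1]+138)<30)]
print(k.min(0),k.max(0),cv2.minEnclosingCircle(k[:,:2].astype(np.float32)))
E
python3 -m inch '[[0,0.3,0.03,0,0,0,0.4],[0,0.3,0,0,0,0,0.4],[0,0.2,0,0,0,0,0.4],[0,0.05,0,0,0,0,0.4],[0,0,0,0,0,0,0.4],[0,0,0,0,0,0,0.4]]'
```

```text
[ 498.45199172 -156.87949848   73.51114443] [ 534.64994633 -120.98461687   77.49809868] ((516.5481567382812, -138.67771911621094), 18.61286735534668)
time_s: 10.92
tool_pos: [516.7, -139.1, 83.6]
tcp_rot: [-0.484, 0.485, 0.515, -0.515]
force: [0.1, -0.9, 0.2]
gripper_width: 60.0
```

```bash
python3 -m inch '[[0,0,0,0,0,0,0.1],[0,0,0,0,0,0,-0.2],[0,0,0,0,0,0,-0.5],[0,0,0,0,0,0,-0.5],[0,0,0,0,0,0,-0.5],[0,0,0,0,0,0,-0.5]]' 60
python3 - <<'E'
from h import *
r,s,T=wshot("w8");print(s["moment"],s["force"])
crop(r["color"],110,120,290,220,2.7,"pics/c8.png")
E
```

```text
time_s: 11.68
tool_pos: [516.5, -138.7, 83.8]
tcp_rot: [-0.484, 0.484, 0.516, -0.515]
force: [-1.6, 2.6, 5.0]
gripper_width: 33.6
pos [ 516.5 -138.7   83.8] yaw 1.633 ydir [ 0.001  0.    -1.   ] j [-0.49  0.26  1.85  0.    1.03 -2.12] w 33.6 t 11.675 F [-1.6  2.6  5. ]
[ 0.3847689   0.29122898 -0.01695597] [-1.57765865  2.60355432  5.00207905]
```

View pics/c8.png

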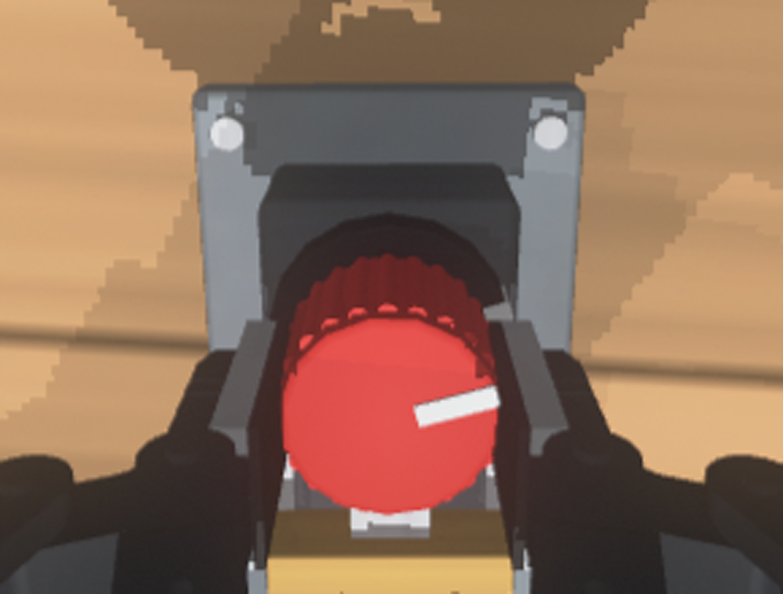

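Well gripped: pads on the knob's sides above the collar, marks coincident at right. Turning clockwise (+tool y).

```bash
python3 -m inch '[[0,0,0,0,0.5,0,-0.5],[0,0,0,0,1,0,-0.5],[0,0,0,0,1,0,-0.5],[0,0,0,0,1,0,-0.5],[0,0,0,0,1,0,-0.5],[0,0,0,0,1,0,-0.5],[0,0,0,0,0.5,0,-0.5],[0,0,0,0,0,0,-0.5],[0,0,0,0,0,0,-0.5]]'
cat > m.py <<'E'
import sys
from h import *
r,s,T=wshot(sys.argv[1]);print("M",s["moment"].round(3),"j6tau",round(float(s["effort"][5]),3))
crop(r["color"],110,120,290,220,2.7,f"pics/{sys.argv[1]}c.png")
E
python3 m.py w9
```

```text
time_s: 12.85
tool_pos: [516.6, -138.2, 83.8]
tcp_rot: [0.66, -0.66, -0.254, 0.253]
force: [-1.1, 3.8, 5.1]
gripper_width: 33.5
pos [ 516.6 -138.2   83.8] yaw 0.733 ydir [ 0.001  0.001 -1.   ] j [-0.49  0.26  1.85  0.    1.03 -1.22] w 33.5 t 12.85 F [-1.1  3.8  5.1]
M [0.6   0.148 0.035] j6tau 0.064
```

View pics/w9c.png

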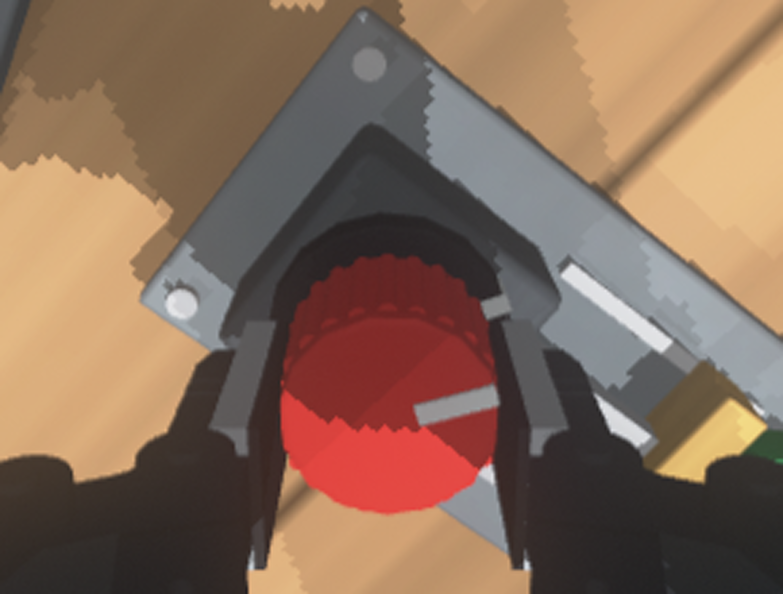

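```bash
cat > q.py <<'E'
from plant import *
import numpy as np
s=state();q=s["tcp_rot"];from h import R
x=R(q)[:,0];print("yaw",round(float(np.arctan2(x[1],x[0])),3),"M",s["moment"].round(3),"j6",round(float(s["joints"][5]),3),"tau6",round(float(s["effort"][5]),3))
E
for i in 1 ; do python3 -m inch '[[0,0,0,0,1,0,-0.5],[0,0,0,0,1,0,-0.5],[0,0,0,0,0,0,-0.5]]' >/dev/null; python3 q.py; python3 -m inch '[[0,0,0,0,1,0,-0.5],[0,0,0,0,0,0,-0.5]]' ; python3 q.py; done
```

```text
yaw 0.433 M [0.764 0.068 0.041] j6 -0.922 tau6 0.426
time_s: 13.52
tool_pos: [516.8, -138.1, 83.8]
tcp_rot: [0.7, -0.7, -0.1, 0.099]
force: [0.5, 4.7, 4.9]
gripper_width: 33.9
yaw 0.283 M [0.765 0.073 0.063] j6 -0.772 tau6 0.444
```

```bash

python3 -m inch '[[0,0,0,0,1,0,-0.5],[0,0,0,0,0,0,-0.5]]' >/dev/null; python3 q.py
python3 -m inch '[[0,0,0,0,1,0,-0.5],[0,0,0,0,0,0,-0.5]]' >/dev/null; python3 q.py
python3 -m inch '[[0,0,0,0,0.7,0,-0.5],[0,0,0,0,0,0,-0.5]]' >/dev/null; python3 q.py;python3 m.py w10
```

```text
yaw 0.134 M [ 0.827  0.08  -0.04 ] j6 -0.623 tau6 0.399
yaw -0.017 M [ 0.777 -0.068 -0.193] j6 -0.472 tau6 0.129
yaw -0.122 M [ 0.836 -0.008 -0.232] j6 -0.368 tau6 -0.004
pos [ 516.9 -138.1   83.8] yaw -0.122 ydir [ 0.002  0.001 -1.   ] j [-0.49  0.26  1.85  0.    1.03 -0.37] w 33.8 t 14.275 F [0.5 4.6 5.6]
M [ 0.836 -0.008 -0.232] j6tau -0.004
```

View pics/w10c.png

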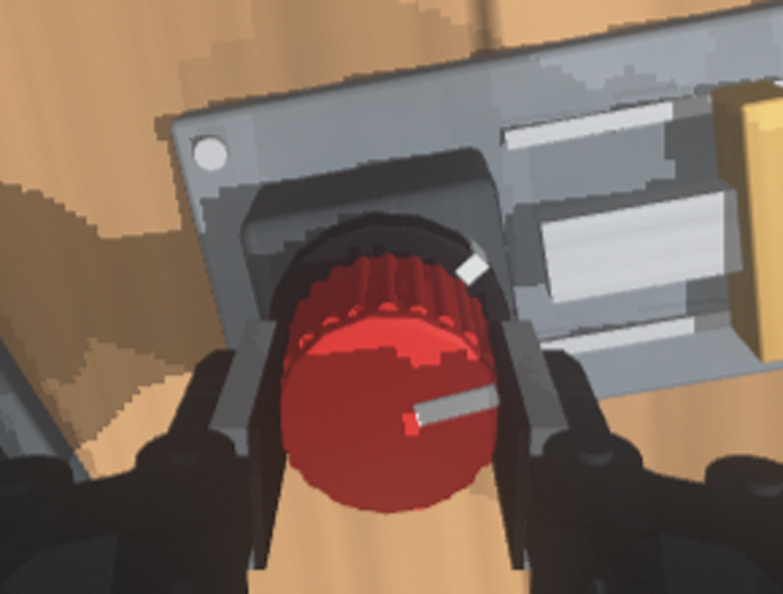

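```bash
python3 - <<'E'
from h import *
for n,cm,km,ki in(("w9",(497,306),(497,395),(416,415)),("w10",(473,268),(497,395),(416,415))):
    r=np.load(n+".npz");f=lambda p,z:p2w(r,110+p[0]/2.7,120+p[1]/2.7,z)[:2]-[516.8,-138.4]
    for nm,p,z in(("collar",cm,48),("kn tip",km,76),("kn in",ki,76)):
        d=f(p,z);print(n,nm,d.round(1),np.hypot(*d).round(1),"ang",np.degrees(np.arctan2(d[1],d[0])).round(1))
E
```

```text
w9 collar [10.6 18.6] 21.4 ang 60.3
w9 kn tip [ 9.9 14.5] 17.6 ang 55.6
w9 kn in [3.  3.6] 4.7 ang 50.4
w10 collar [17.5 12.5] 21.5 ang 35.6
w10 kn tip [17.7  2.4] 17.8 ang 7.6
w10 kn in [4.9 0.5] 4.9 ang 5.3
```

The collar has stopped and the marks are about 28° apart. The knob pulls ahead (Mz −0.23), so it has passed 15° and is dropping into the first notch. I'll let go and look.

```bash
python3 -m inch '[[0,0,0,0,0.1,0,-0.5],[0,0,0,0,0,0,-0.5],[0,0,0,0,0,0,-0.5]]'; python3 q.py; python3 m.py w11
python3 -m inch '[[0,0,0,0,0,0,-0.2],[0,0,0,0,0,0,0],[0,0,0,0,0,0,0.5],[0,0,0,0,0,0,0.5],[0,0,0,0,0,0,0.5],[0,-0.2,0,0,0,0,0.5],[0,-0.5,0,0,0,0,0.5],[0,-0.5,0,0,0,0,0.5],[0,0,0,0,0,0,0.5],[0,0,0,0,0,0,0.5]]'
python3 m.py w12
```

```text
time_s: 14.7
tool_pos: [517.0, -138.1, 83.8]
tcp_rot: [0.706, -0.705, 0.047, -0.049]
force: [0.8, 4.9, 5.6]
gripper_width: 33.8
yaw -0.136 M [ 0.854 -0.065 -0.063] j6 -0.354 tau6 -0.066
pos [ 517.  -138.1   83.8] yaw -0.136 ydir [ 0.002  0.001 -1.   ] j [-0.49  0.26  1.85  0.    1.03 -0.35] w 33.8 t 14.7 F [0.8 4.9 5.6]
M [ 0.854 -0.065 -0.063] j6tau -0.066
time_s: 16.0
tool_pos: [515.9, -138.7, 154.6]
tcp_rot: [0.706, -0.705, 0.049, -0.048]
force: [0.3, 0.4, 0.4]
gripper_width: 64.3
pos [ 515.9 -138.7  154.6] yaw -0.137 ydir [-0.  0. -1.] j [-0.49  0.16  1.81 -0.    1.18 -0.35] w 64.3 t 16.0 F [0.3 0.4 0.4]
M [-0.016  0.033 -0.024] j6tau -0.0
```

View pics/w12.png

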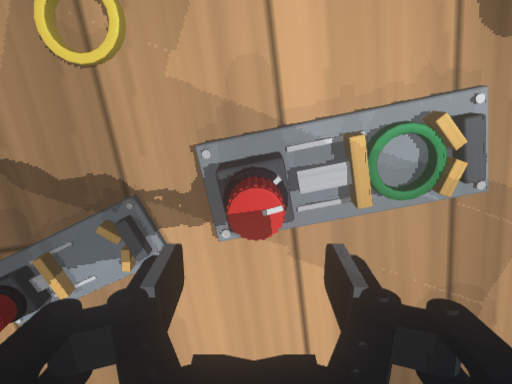

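```bash
python3 - <<'E'
from h import *
r=np.load("w12.npz");im=r["color"];crop(im,205,150,100,100,6,"pics/w12k.png")
hsv=cv2.cvtColor(im,cv2.COLOR_RGB2HSV);g=((hsv[...,0]>45)&(hsv[...,0]<90)&(hsv[...,1]>100))
Z=r["range_z"];V=np.linalg.inv(r["view"]);K=r["intrinsics"]
gg=g&(Z>0);v,u=np.nonzero(gg);z=Z[gg];P=(np.linalg.inv(K)@np.stack([u,v,np.ones_like(u)]))*z;W=V[:3,:3]@P+V[:3,3:]
W=W[:,(abs(W[0]-627)<60)&(abs(W[1]+131)<60)];top=W[:,W[2]>23];print(np.median(top[2]),(top.min(1)+top.max(1))/2,np.ptp(top,axis=1))
A=np.c_[top[0],top[1],np.ones(top.shape[1])];print("tilt",np.linalg.lstsq(A,top[2],rcond=None)[0][:2])
from plant import read_camera
t=read_camera("top");np.savez("top1.npz",**t);cv2.imwrite("pics/top1.png",cv2.resize(t["color"][:,:,::-1],(800,600)))
E
```

```text
25.64000178844617 [ 633.04447038 -131.36216078   25.78195388] [57.89174981 58.37600744  5.06660205]
tilt [0.0013017  0.00100689]
```

View pics/w12k.png

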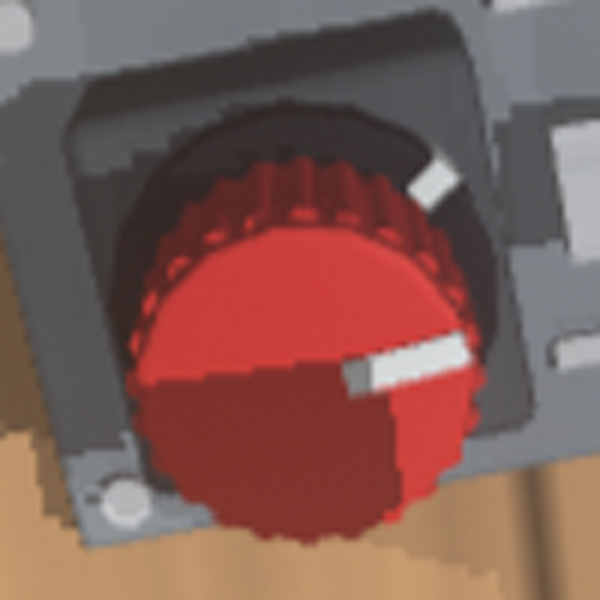

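View pics/top1.png

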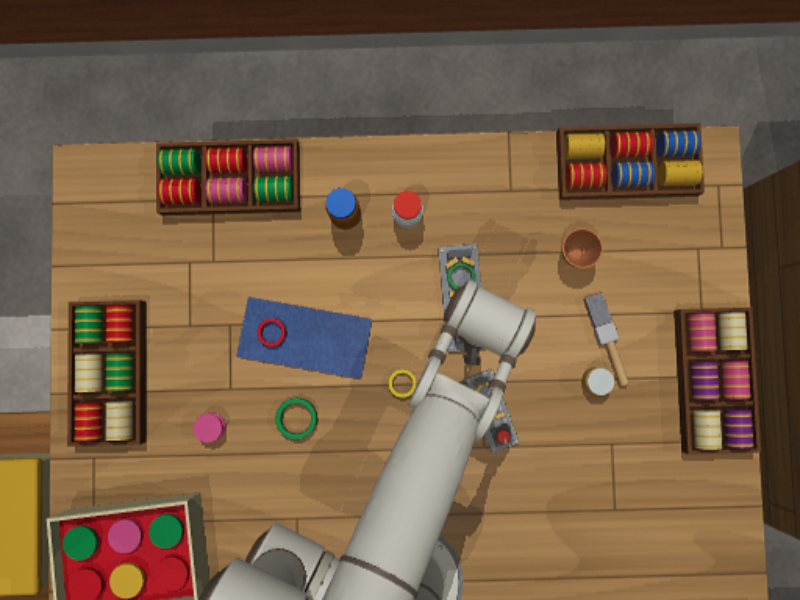

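```bash
python3 - <<'E'
from h import *
r=np.load("w12.npz");f=lambda p,z:p2w(r,205+p[0]/6,150+p[1]/6,z)[:2]
kc=f((308,382),76);cc=f((305,285),48);print(kc,cc)
for c in(kc,[516.8,-138.4]):
    for n,p,z in(("collar",(433,182),48),("knob tip",(468,347),76),("knob in",(345,380),76)):
        d=f(p,z)-c;print(n,d.round(1),np.hypot(*d).round(1),np.degrees(np.arctan2(d[1],d[0])).round(1))
a=f((468,347),76)-f((345,380),76);print("line dir",np.degrees(np.arctan2(a[1],a[0])))
E
```

```text
[ 517.98425929 -137.79430983] [ 518.07162818 -136.18261247]
collar [16.3 11.9] 20.2 36.1
knob tip [16.8  1.5] 16.9 5.2
knob in [ 3.8 -0.3] 3.8 -4.6
collar [17.5 12.5] 21.5 35.5
knob tip [18.   2.2] 18.1 6.8
knob in [5.  0.3] 5.0 3.4
line dir 8.103262380240947
```

```bash
python3 -c "
from plant import *
s=state();print(s['force'],s['tool_pos'],s['time_s']);print(finish_job())"
```

```text
[ 0.40115034 -0.0385815  -0.01302105] [ 515.39331361 -138.43736725  153.66250618] 16.1
the job is handed in; nothing more can be done
None
```

I laid the smaller green bangle from the blue pad flat in the 225 mm vice, about 6 mm short of its seat. I turned the red knob about 1.77 rad clockwise in one grasp until it slipped one click, let go, and handed the job in at 16.1 s.

**Last checks:**
- **Bangle:** it lies flat at about (633.0, -131.4), top 25.6 mm above the table. That is about 1 mm from my estimate of the seat, and it is held between the sliding jaw and the V jaw.
- **Ratchet:** the marks are about 29–30° apart, which is one click or roughly 8.5 mm. The moment readings showed the knob pulling ahead at -0.23 N m as it passed the notch.
- **Robot and bystanders:** the gripper is about 70 mm above the knob with near-zero force. In the top view the red bangle and the other bystanders look unmoved; I compared them by eye only.

**Not confirmed or in disagreement:**
- I could not measure the clamping force directly; I inferred it from the collar stopping and the ratchet slipping.
- Two knob-centre estimates differed by about 2 mm, because one picture fit included the shaded side of the knob. I used the depth measurement instead.

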